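# Shut and lock the sample box's sliding cover with its quarter-turn fastener

## Task

Close the white sample box: push its sliding grey cover panel away from you by the black ribbed thumb rest until it is fully home against its end stop. Then set your closed fingertips in the slot of the round quarter-turn fastener beside the panel and turn it clockwise a quarter turn, as far as it goes, so that its steel latch arm locks behind the panel. Only push and turn: lift nothing and leave the other things where they are.

Things in the scene. Friction and masses are not known exactly. Their poses are not given: they have to be found in the camera images.
- sample_box: White flat sample box fixed to the table, 250 (x) x 255 (y) x 60 mm high to its deck. Origin: centre of its underside. +x is the way the panel slides shut (roughly away from the robot). Left (+y) half: sliding panel between aluminium guide rails (tops at 73.5 mm) with an end stop at the far end. Right, near the robot: the round fastener in its ring. A vial stands at the far right of the deck.
- panel: Loose grey sliding cover panel, 130 (x, sliding direction) x 110 (y) x 8 mm, about 0.35 kg, held down by the lips of its guides, open by 30 to 55 mm at the start (glasses show in the opening). Origin: centre of its underside, 60 mm above the table; its top is at 68 mm. It slides with a few newtons.
- panel_push (a point): Middle of the upright push face (60 mm wide, 20 mm high, facing the panel's -x) of the black ribbed thumb rest; 18 mm above the panel's underside, 78 mm above the table, 35 mm from the panel's centre toward its -x. The rest steps down behind the face; 30 mm of flat panel lies in front of it.
- push_home (a point): Point fixed on the sample box where panel_push lies when the panel is fully home against its end stop.
- slot (a point): Middle of the slot floor in the round dial (diameter 104 mm), on the turning axis, 79.5 mm above the table. Slot: 44 mm wide, 18 mm deep, right across the dial, closed at both ends by the ring. Site x runs along the slot, the way the steel latch arm below points; z up. A fingertip in the slot 30 mm from the axis, pushing its wall along an arc, turns the dial with a few newtons; it stays where left.
- ring (a point): Centre of the top of the fixed aluminium ring round the dial (on the turning axis, 98 mm above the table, level with the dial's top): outer diameter 124 mm, inner 111 mm, standing on posts on the deck.
- fastener (a joint): Angle of the fastener, rad, growing clockwise seen from above: 0 = open, latch arm (79 mm from the axis, 20 mm wide) and slot along the box's -x, toward the robot; 1.571 = hard stop, locked, arm along the box's +y, close behind the panel's near edge. Starts between 0 and 0.25.
- vial: Bystander: capped vial, 26 mm diameter, 58 mm tall, standing on the box's deck; origin centre of underside.
- glass: Bystander: open glass, 59 mm diameter, 50 mm tall, on the table; origin centre of underside.
- well_plate: Bystander: clear well plate 86 x 128 x 17 mm on the table; origin centre of underside.
- tape: Bystander: roll of tape, 96 mm diameter, 25 mm high, lying behind the box; origin centre of underside.
- soil_pot_2: Bystander: lidded sample pot, 75 x 81 x 50 mm, on the right; origin centre of underside.
- soil_pot_4: Bystander: lidded sample pot, 75 x 81 x 50 mm, on the right; origin centre of underside.
- lab_bottle: Bystander: bottle with screw cap, 87 mm diameter, 160 mm tall, on the right; origin centre of underside.

How it is judged:
By the outcome, as a careful person would: the job done as asked, in the order asked, and still so for the second after the job is handed in, with the robot touching nothing.
It also fails if it takes over 45 s, if anything falls off the work surface, if the arm or the gripper's body presses on something with over 40 N, if the wrist force passes 120 N, or if a joint passes its speed limit or range.

## Robot

A 7-joint arm with a two-finger parallel gripper is mounted at the origin on a cart in front of the work surface, level with it; the furniture and walls round the work are solid. World frame = base frame: x ahead of the robot, y to its left, z up, the work surface at z = 0. Lengths are in m, angles in rad, forces in N, time in s.
With the tool pointing down it reaches from about 0.4 to 0.85 m from the base axis. Payload 4.5 kg.
Tool frame: the origin (TCP) lies at the very end of the fingers, on their centre line; the grasp point (between the pads) lies 19 mm behind it (r.pinch_z is the distance from the TCP to the grasp point, in m); z points along the fingers, y is the line along which they close (so a half turn about z gives the same grasp; the last joint's range is limited). The gripper opens to 88 mm and grips with 3 to 60 N. Pads are 18 mm wide; open, the fingers measure 123 mm over their backs; the gripper's body (75 mm by 187 mm) begins 45 mm behind the grasp point.
Start: joints at [1.209, 0.689, -0.195, 1.565, 0.157, 0.902, -0.215], TCP at [0.241, -0.577, 0.239] pointing down, gripper open.
Joint ranges: [-3.01, 3.01], [-0.46, 2.08], [-1.47, 1.51], [0.13, 2.56], [-1, 4.14], [0.04, 2.09], [-2.66, 2.66]. Speed limits (rad/s): [2.57, 2.57, 3.14, 3.14, 3.14, 3.14, 3.14].

## Interface

Orientations are given as a unit quaternion [x, y, z, w].
In Python, from plant import r, cams gives the robot as it stands.
- The arm moves only by the shell command python3 -m pendant 'ROWS' [FORCE]. ROWS is JSON, a list of rows, each a list of 3 entries, a list of its own where there are three numbers: the closure, from -1 (fully open) to 1 (shut), then the shift along the tool's x, y, z in mm, then the turn, a rotation vector about the tool's x, y, z in degrees. A call has 1 to 8 rows; each row shifts and turns the commanded pose from where the row before left it, along the tool's axes as they then stand; what a row does not reach is not made up. A row lasts 1/8 s, in which the tool goes at most 62.5 mm and 10.7 degrees, less where a joint would pass 70% of its speed; a pose out of reach is approached as far as the arm can. A call with a gripper value outside its range is refused whole. The fingers move at their own pace and stop on an object; FORCE is the grip in N (left out, the last holds). Time passes only in rows, so rows that do not move let the fingers close. It gives the time, the measured TCP pose, the force, the opening and the grip force at its end, in the units of the state.
- r.get_state(): the state, without advancing time (a new reading comes with each control period).
- cams.snapshot(name): name is "side" or "top" or "wrist"; returns a dict with "img" (480x640x3 uint8, red, green, blue), "camera_matrix" (3x3 intrinsics, pixels), "D" ([k1, k2, p1, p2, k3] as OpenCV has them; the pictures are not rectified), "camera_from_world" (4x4, takes a point from world to camera coordinates); the wrist camera has in their place "tool_from_camera" (4x4, takes a point from camera to tool coordinates, whose origin is the TCP and whose axes are the flange's). Camera axes: x right, y up, looking along -z (the intrinsics and any distortion apply to the point x, -y, -z); pixel columns grow to the right and rows downward; lengths in m; the calibration is good to about 2 mm. A picture is of the moment at which its call begins: read the wrist's pose just before it. There is no depth.
- r.finish_job(): hands the job in; it is judged then, once.
The state is a dict: "clock": time; "q": joint angles; "qd": joint speeds; "joint_torque": joint torques, N m; "tool_pos": TCP position; "eef_rot": TCP orientation; "contact_force": force on the tool from outside, world axes, zero at the start; "moment": the same for the moment, N m; "opening": opening from 0.0 (shut) to 1.0 (fully open); "finger_force": force on a finger pad.
Only numpy, scipy, OpenCV 4.12 (cv2) and the standard library are available. Lean on these libraries where they do the work, as an engineer would, in place of code of your own. Each camera call takes 0.05 s, during which the arm holds its last target. There are 200 camera calls.

## Working session

There is one attempt and no reset: what is moved stays moved. The work goes in short steps, Python scripts to look and compute and a shell command to move; the robot and the scene stay as the last step left them, time stands still between calls to the robot, and variables do not carry over. Pictures are saved under pics/ and viewed, at most 10 in all, crops included, and the job is handed in when it is done.

```bash
ls; mkdir -p pics; python3 - <<'E'
from plant import r,cams
import cv2,numpy as np,pickle
s=r.get_state();print(s)
d={}
for n in("top","side"):
    c=cams.snapshot(n);d[n]=c
    cv2.imwrite(f"pics/{n}0.png",c["img"][:,:,::-1]);print(n,c["camera_matrix"],c["D"],np.round(c["camera_from_world"],3))
pickle.dump(d,open("c0.pkl","wb"))
E
```

```text
pics
{'clock': 0.0, 'q': array([ 1.20883593,  0.68999959, -0.19447532,  1.56634288,  0.15730599,
        0.90245263, -0.2150991 ]), 'qd': array([ 0.00041805,  0.00103473, -0.00028586,  0.0013734 , -0.00070446,
        0.00066752, -0.00035508]), 'joint_torque': array([-3.76724065e-04, -5.27558291e+01, -1.26694813e+00, -1.53428096e+01,
       -5.26614860e-02,  6.54770178e-03,  1.70013332e-04]), 'tool_pos': array([ 0.24064043, -0.57614429,  0.2378996 ]), 'eef_rot': array([ 9.80479309e-01,  1.96620198e-01, -2.52406120e-04, -8.70726877e-04]), 'contact_force': array([5.51999624e-01, 4.36333780e-01, 4.02962692e-04]), 'moment': array([0.00055241, 0.02170581, 0.02187035]), 'finger_force': 0.0, 'opening': 1.0027548102299522}
top [[608.12651806   0.         317.00016878]
 [  0.         608.12651806 245.51149215]
 [  0.           0.           1.        ]] [0.05608858 0.         0.         0.         0.        ] [[ 2.300e-02 -1.000e+00 -1.000e-03 -1.600e-02]
 [ 9.990e-01  2.300e-02  4.900e-02 -6.090e-01]
 [-4.900e-02 -3.000e-03  9.990e-01 -2.046e+00]
 [ 0.000e+00  0.000e+00  0.000e+00  1.000e+00]]
side [[608.41198919   0.         316.54117864]
 [  0.         608.41198919 235.71634415]
 [  0.           0.           1.        ]] [-0.01353329  0.          0.          0.          0.        ] [[-0.387 -0.922  0.022  0.227]
 [ 0.53  -0.203  0.823 -0.367]
 [-0.754  0.33   0.567 -1.572]
 [ 0.     0.     0.     1.   ]]
```

```bash
python3 - <<'E'
import cv2
a=cv2.imread("pics/top0.png")[130:350,200:440];cv2.imwrite("pics/top0c.png",cv2.resize(a,None,fx=2.7,fy=2.7,interpolation=cv2.INTER_CUBIC))
E
```

```text
(no output)
```

View pics/top0.png

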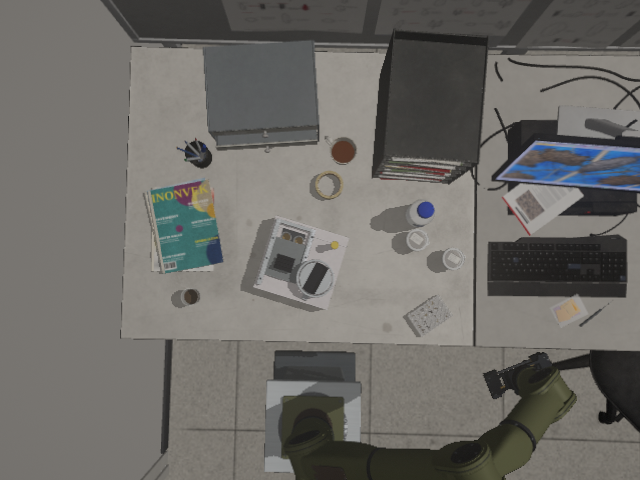

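View pics/side0.png

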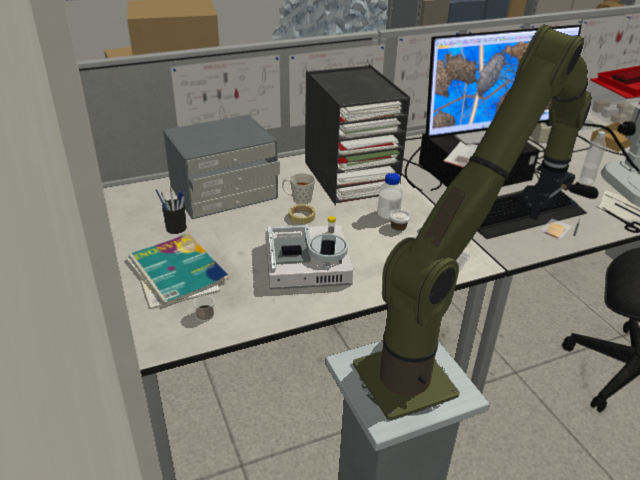

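The top view shows the box at about (295,263), the dial at (315,279) and the black rest at (284,262). In the side view the box is at (309,258).

View pics/top0c.png

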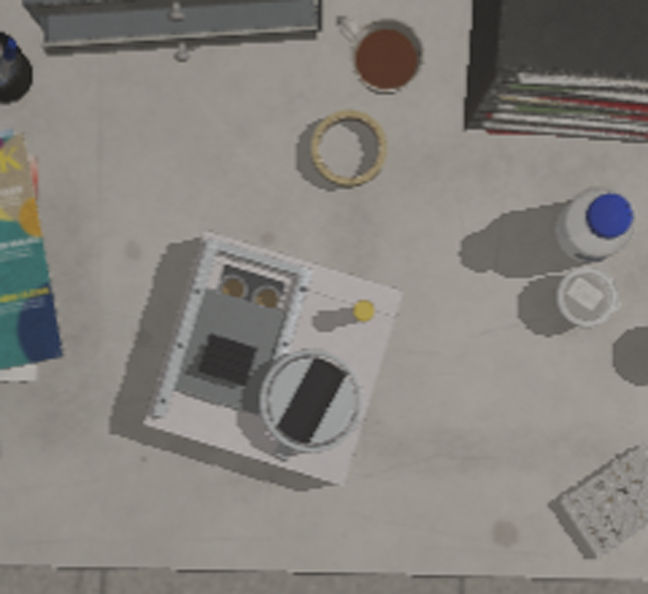

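The crop shows box deck corners at (205,235), (400,292), (343,485) and (147,422). The dial centre is at (311,401), and the rest spans about (200..255, 335..385).

```bash
cat > h.py <<'E'
import numpy as np,cv2
from scipy.spatial.transform import Rotation as R
def ray(c,px,W=None):
    """pixels -> (origin, dirs) in world; W = world_from_camera for wrist"""
    if W is None: W=np.linalg.inv(c["camera_from_world"])
    u=cv2.undistortPoints(np.array(px,float).reshape(-1,1,2),c["camera_matrix"],c["D"]).reshape(-1,2)
    d=np.c_[u[:,0],-u[:,1],-np.ones(len(u))]@W[:3,:3].T
    return W[:3,3],d
def onz(c,px,z,W=None):
    o,d=ray(c,px,W); return o+d*((z-o[2])/d[:,2])[:,None]
def proj(c,P,W):
    C=np.linalg.inv(W); p=(np.atleast_2d(P)@C[:3,:3].T+C[:3,3])*[1,-1,-1]
    return cv2.projectPoints(p.reshape(-1,1,3),np.zeros(3),np.zeros(3),c["camera_matrix"],c["D"])[0].reshape(-1,2)
def wristW(s,c):
    T=np.eye(4);T[:3,:3]=R.from_quat(s["eef_rot"]).as_matrix();T[:3,3]=s["tool_pos"]
    return T@c["tool_from_camera"]
E
python3 - <<'E'
from h import *
import pickle
from plant import r,cams
d=pickle.load(open("c0.pkl","rb"));c=d["top"]
f=lambda P:np.array(P)/2.7+[200,130]
q=onz(c,f([[205,235],[400,292],[343,485],[147,422]]),.06);print(np.round(q,3),np.linalg.norm(q-np.roll(q,1,0),axis=1))
for a,b in((q[3],q[0]),(q[2],q[1])): print(np.degrees(np.arctan2(*(b-a)[1::-1])))
print("box",q.mean(0)); print("ring",onz(c,f([[311,401]]),.098),"rest",onz(c,f([[227,358]]),.08))
w=cams.snapshot("wrist");print(np.round(w["tool_from_camera"],3),w["camera_matrix"])
s=r.get_state();print(R.from_quat(s["eef_rot"]).as_matrix().round(3))
E
```

```text
[[ 0.699  0.136  0.06 ]
 [ 0.634 -0.105  0.06 ]
 [ 0.396 -0.041  0.06 ]
 [ 0.468  0.201  0.06 ]] [0.23990698 0.24972741 0.24615626 0.25154194]
-15.67395630220626
-15.253187438955909
box [0.54918351 0.04767769 0.06      ]
ring [[0.49804274 0.00068636 0.098     ]] rest [[0.54769353 0.10386016 0.08      ]]
[[-0.     0.949  0.314  0.081]
 [ 1.     0.    -0.    -0.   ]
 [-0.     0.314 -0.949 -0.146]
 [ 0.     0.     0.     1.   ]] [[412.23123179   0.         321.39366445]
 [  0.         412.23123179 241.47064227]
 [  0.           0.           1.        ]]
[[ 0.923  0.386 -0.001]
 [ 0.386 -0.923  0.001]
 [-0.    -0.001 -1.   ]]
```

```bash
python3 -m pendant '[[1,[0,0,-15],[0,0,9.5]],[1,[0,0,-15],[0,0,9.5]],[1,[0,0,-15],[0,0,9.5]],[1,[0,0,-15],[0,0,9.5]],[1,[10,-50,0],[0,0,0]],[1,[10,-50,0],[0,0,0]],[1,[10,-50,0],[0,0,0]],[1,[10,-50,0],[0,0,0]]]' 10; python3 -c "
from plant import r
print(r.get_state()['q'].round(2))"
```

```text
clock: 1.15
tool_pos: [0.333, -0.3927, 0.2986]
eef_rot: [0.991, -0.133, -0.0, -0.0]
contact_force: [1.0, -0.0, -0.5]
opening: 0.115
finger_force: 0.0
[ 0.78  0.46 -0.01  1.82  0.    0.86 -1.06]
```

```bash
python3 -m pendant '[[1,[9,-60,0],[0,0,0]],[1,[9,-60,0],[0,0,0]],[1,[9,-60,0],[0,0,0]],[1,[9,-60,0],[0,0,0]],[1,[9,-60,0],[0,0,0]],[1,[9,-60,0],[0,0,0]],[1,[9,-60,0],[0,0,0]],[1,[9,-60,0],[0,0,0]]]'; python3 -m pendant '[[1,[0,0,0],[0,0,-10]],[1,[0,0,0],[0,0,-10]],[1,[0,0,0],[0,0,-10]],[1,[0,0,0],[0,0,-10]],[1,[0,0,0],[0,0,-10]],[1,[0,0,0],[0,0,-10]],[1,[0,0,0],[0,0,-10]],[1,[0,0,0],[0,0,-10]]]';python3 -m pendant '[[1,[0,0,0],[0,0,-10]],[1,[0,0,0],[0,0,0]],[1,[0,0,0],[0,0,0]]]'; python3 - <<'E'
from h import *
from plant import r,cams
import pickle
s=r.get_state();c=cams.snapshot("wrist");pickle.dump((s,c),open("w1.pkl","wb"));print(s["q"].round(2),np.abs(s["qd"]).max(),s["tool_pos"])
cv2.imwrite("pics/w1.png",c["img"][:,:,::-1])
E
```

```text
clock: 2.15
tool_pos: [0.5291, 0.0514, 0.2986]
eef_rot: [0.991, -0.133, -0.0, 0.0]
contact_force: [0.0, 0.2, 0.7]
opening: 0.01
finger_force: 0.0
clock: 3.15
tool_pos: [0.5285, 0.0494, 0.2985]
eef_rot: [0.843, 0.537, -0.0, -0.0]
contact_force: [-0.3, -0.4, -0.0]
opening: 0.008
finger_force: 0.0
clock: 3.52
tool_pos: [0.5286, 0.0494, 0.2986]
eef_rot: [0.796, 0.605, -0.0, 0.0]
contact_force: [-0.2, -0.2, -0.2]
opening: 0.006
finger_force: 0.0
[ 0.12  0.52 -0.48  1.76  0.29  0.93 -0.75] 0.010025890921636735 [0.5286108  0.04943492 0.29861943]
```

View pics/w1.png

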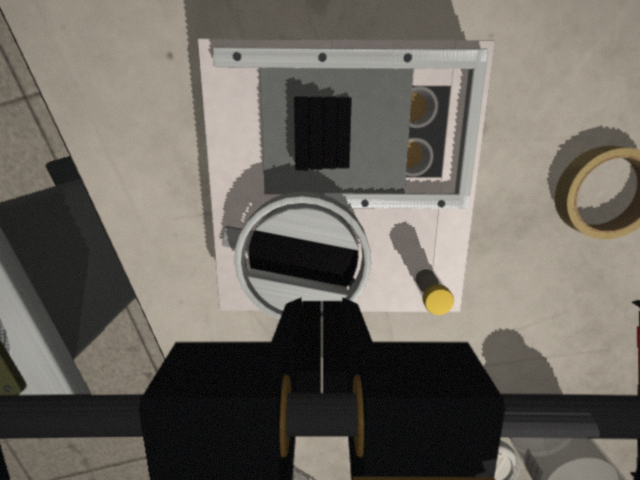

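The wrist view shows panel corners at (262,69), (411,70) and (263,193), and the rest from (294,97) to (351,170). The end stop's inner face is near x=460. The dial ring is centred near (303,258), with its slot tilted a little, and the arm shows at left around (232,238).

```bash
python3 - <<'E'
from h import *
import pickle
s,c=pickle.load(open("w1.pkl","rb"));W=wristW(s,c)
g=lambda p,z:onz(c,p,z,W)
dots=g([[237,57],[407,58]],.0735);v=dots[1]-dots[0];yaw=np.arctan2(v[1],v[0]);print("yaw dots",np.degrees(yaw))
pe=g([[262,69],[263,193],[411,70],[405,193]],.068);print("panel",pe.round(4)[:,:2])
v=pe[2]-pe[0];print("panel yaw",np.degrees(np.arctan2(v[1],v[0])))
ax=np.array([np.cos(yaw),np.sin(yaw)]);ay=np.array([-ax[1],ax[0]])
F=lambda P:np.c_[P[:,:2]@ax,P[:,:2]@ay].round(4)
print("panel boxf",F(pe));print("rest face top",F(g([[294,97],[295,170]],.088)),"rest far",F(g([[351,97],[350,168]],.088)))
print("stop z.0735,.06",F(g([[461,130]],.0735)),F(g([[461,130]],.06)))
# ring: outer edge of bright annulus
ring=g([[235,258],[370,257],[303,195],[254,213],[352,213],[247,294]],.098)[:,:2]
A=np.c_[2*ring,np.ones(len(ring))];x=np.linalg.lstsq(A,(ring**2).sum(1),rcond=None)[0];print("ring",x[:2],"R",np.sqrt(x[2]+x[:2]@x[:2]),F(x[None,:2]))
# dark slot floor
m=(c["img"].max(2)<40).astype(np.uint8);m[:, :240]=0;m[:228]=0;m[288:]=0;m[:,365:]=0
k=cv2.findContours(m,0,2)[0];k=max(k,key=cv2.contourArea);b=cv2.minAreaRect(k);print(b)
p=g(cv2.boxPoints(b),.0795);print(p.round(4),F(p));
P=F(p);i=[P[1]-P[0],P[2]-P[1],];print([ (np.degrees(np.arctan2(a[1],a[0])),np.hypot(*a)) for a in i])
E
```

```text
yaw dots -15.81507422117107
panel [[0.5093 0.1688]
 [0.4772 0.068 ]
 [0.63   0.1344]
 [0.6038 0.0329]]
panel yaw -15.899132676103358
panel boxf [[0.4441 0.3012]
 [0.4406 0.1955]
 [0.5695 0.301 ]
 [0.572  0.1962]]
rest face top [[0.4719 0.2789]
 [0.4718 0.2198]] rest far [[0.5183 0.2792]
 [0.5191 0.2218]]
stop z.0735,.06 [[0.6153 0.2528]] [[0.6197 0.252 ]]
ring [0.49825127 0.00401807] R 0.0610493191779523 [[0.4783 0.1397]]
((301.82952880859375, 258.8034973144531), (109.0069580078125, 37.11894607543945), 11.181754112243652)
[[ 0.4407  0.007   0.0795]
 [ 0.4588  0.0395  0.0795]
 [ 0.5491 -0.007   0.0795]
 [ 0.5334 -0.0415  0.0795]] [[0.4221 0.1269]
 [0.4307 0.1631]
 [0.5302 0.1429]
 [0.5245 0.1054]]
[(np.float64(76.6360359986275), np.float64(0.037207526120396656)), (np.float64(-11.475942574017822), np.float64(0.10152974933486242))]
```

```bash
python3 -m pendant '[[1,[29,-26,0],[0,0,0]],[1,[29,-26,0],[0,0,0]],[1,[0,0,45],[0,0,0]],[1,[0,0,45],[0,0,0]],[1,[0,0,45],[0,0,0]],[1,[0,0,45],[0,0,0]],[1,[0,0,25],[0,0,0]],[1,[0,0,16],[0,0,0]]]' 20;python3 -m pendant '[[1,[0,0,0],[0,0,0]]]'
```

```text
clock: 4.58
tool_pos: [0.4935, 0.1192, 0.0763]
eef_rot: [0.795, 0.606, -0.001, 0.0]
contact_force: [0.6, 0.1, 0.3]
opening: 0.004
finger_force: 0.0
clock: 4.7
tool_pos: [0.4934, 0.1192, 0.0769]
eef_rot: [0.795, 0.606, -0.001, -0.0]
contact_force: [0.2, -0.3, -0.2]
opening: 0.004
finger_force: 0.0
```

```bash
python3 -m pendant '[[1,[0,6,0],[0,0,0]],[1,[0,6,0],[0,0,0]],[1,[0,6,0],[0,0,0]],[1,[0,6,0],[0,0,0]],[1,[0,6,0],[0,0,0]],[1,[0,6,0],[0,0,0]],[1,[0,6,0],[0,0,0]],[1,[0,6,0],[0,0,0]]]'; python3 -m pendant '[[1,[0,3,0],[0,0,0]],[1,[0,3,0],[0,0,0]]]'
```

```text
clock: 5.7
tool_pos: [0.5405, 0.1065, 0.0777]
eef_rot: [0.795, 0.607, -0.0, -0.0]
contact_force: [-3.9, 0.6, 4.2]
opening: 0.006
finger_force: 2.1
clock: 5.95
tool_pos: [0.546, 0.105, 0.0777]
eef_rot: [0.795, 0.607, -0.0, -0.0]
contact_force: [-4.2, 0.8, 2.9]
opening: 0.007
finger_force: 2.1
```

Sliding at about 4 N. Continue in small steps until the stop.

```bash
for i in 1; do python3 -m pendant '[[1,[0,2,0],[0,0,0]],[1,[0,2,0],[0,0,0]]]'; python3 -m pendant '[[1,[0,2,0],[0,0,0]]]'; python3 -m pendant '[[1,[0,2,0],[0,0,0]]]'; done | grep -E "pos|contact"
```

```text
tool_pos: [0.5498, 0.1039, 0.0777]
contact_force: [-2.8, 0.8, 2.8]
tool_pos: [0.5518, 0.1033, 0.0777]
contact_force: [-3.2, 0.5, 2.7]
tool_pos: [0.5538, 0.1028, 0.0777]
contact_force: [-2.8, 1.4, 2.8]
```

```bash
(python3 -m pendant '[[1,[0,2,0],[0,0,0]]]'; python3 -m pendant '[[1,[0,2,0],[0,0,0]]]'; python3 -m pendant '[[1,[0,2,0],[0,0,0]]]') | grep -E "pos|contact"
```

```text
tool_pos: [0.5541, 0.1027, 0.0777]
contact_force: [-9.0, 3.3, 6.9]
tool_pos: [0.5542, 0.1027, 0.0777]
contact_force: [-13.4, 3.5, 11.0]
tool_pos: [0.5542, 0.1027, 0.0777]
contact_force: [-16.7, 4.9, 15.5]
```

```bash
python3 -m pendant '[[1,[0,-12,0],[0,0,0]],[1,[0,-10,0],[0,0,0]],[1,[0,0,-40],[0,0,0]],[1,[0,0,-50],[0,0,0]],[1,[0,0,-50],[0,0,0]],[1,[-25,0,-50],[0,0,0]],[1,[-25,0,-20],[0,0,0]],[1,[0,0,0],[0,0,0]]]'; python3 -m pendant '[[1,[0,0,0],[0,0,0]]]'; python3 - <<'E'
from h import *
from plant import r,cams
import pickle
s=r.get_state();c=cams.snapshot("wrist");pickle.dump((s,c),open("w2.pkl","wb"))
cv2.imwrite("pics/w2.png",c["img"][:,:,::-1])
E
```

```text
clock: 7.82
tool_pos: [0.5262, 0.0566, 0.2891]
eef_rot: [0.796, 0.605, 0.001, 0.002]
contact_force: [0.2, 0.5, -0.1]
opening: 0.002
finger_force: 0.0
clock: 7.95
tool_pos: [0.5249, 0.0594, 0.2869]
eef_rot: [0.795, 0.607, -0.0, -0.0]
contact_force: [0.6, 0.3, -0.6]
opening: 0.007
finger_force: 0.0
```

View pics/w2.png

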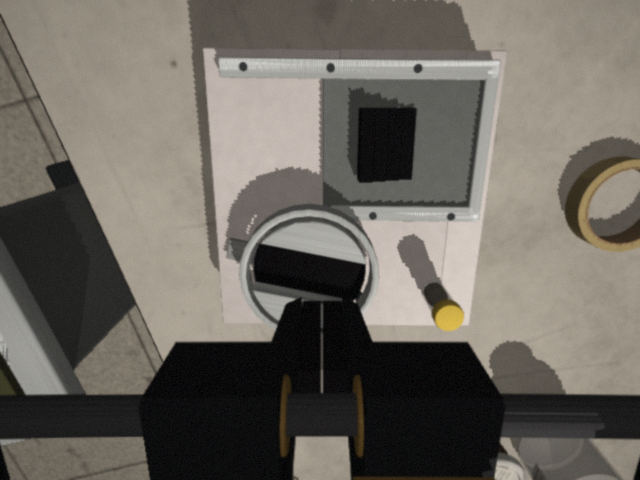

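The panel's far edge is now flush with the end stop (471,80..205), so the panel is home. The ring is centred near (309,270) and the dial has not moved.

```bash
python3 -m pendant '[[1,[-28,-18,0],[0,0,0]],[1,[-27,-18,0],[0,0,0]],[1,[0,0,0],[0,0,6]],[1,[0,0,40],[0,0,6]],[1,[0,0,45],[0,0,0]],[1,[0,0,45],[0,0,0]],[1,[0,0,36],[0,0,0]],[1,[0,0,15],[0,0,0]]]' 20;python3 -m pendant '[[1,[0,0,0],[0,0,0]],[1,[0,0,0],[0,0,0]]]'; python3 - <<'E'
from h import *
from plant import r,cams
s=r.get_state();c=cams.snapshot("wrist");print(s["q"].round(2))
p=s["tool_pos"];y=np.radians(-15.8);ax=np.array([np.cos(y),np.sin(y)]);print(p[:2]@ax,p[:2]@[-ax[1],ax[0]])
cv2.imwrite("pics/w3.png",c["img"][:,:,::-1])
E
```

```text
clock: 9.0
tool_pos: [0.4742, 0.0167, 0.1037]
eef_rot: [0.853, 0.521, -0.002, -0.001]
contact_force: [0.5, 0.1, -0.0]
opening: 0.005
finger_force: 0.0
clock: 9.25
tool_pos: [0.476, 0.0161, 0.1067]
eef_rot: [0.854, 0.521, 0.0, -0.0]
contact_force: [0.6, -0.3, 0.5]
opening: 0.008
finger_force: 0.0
[ 0.02  0.74 -0.25  2.12  0.52  0.34 -1.13]
0.45361046574848857 0.1450718185513402
```

View pics/w3.png

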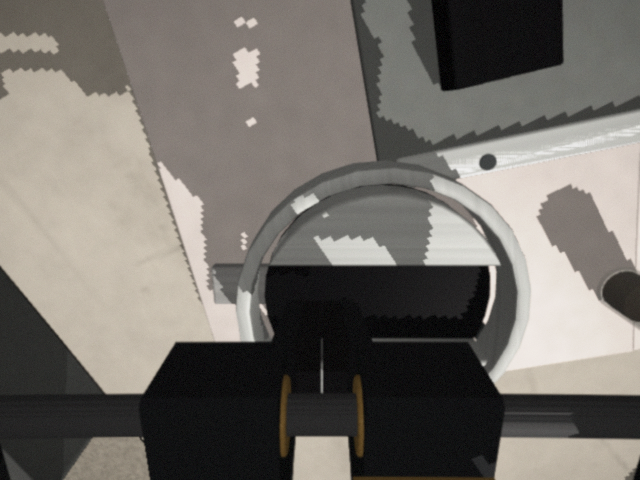

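```bash
python3 - <<'E'
from h import *
from plant import r,cams
s=r.get_state();c=cams.snapshot("wrist");W=wristW(s,c)
M=R.from_quat(s["eef_rot"]).as_matrix()
for z in(.098,.0795): print(z,((onz(c,[[300,265],[480,265],[480,339],[266,290],[490,290]],z,W)-s["tool_pos"])@M*1000).round(1))
E
```

```text
0.098 [[ 20.1  -8.9   9.1]
 [ 20.1  63.6   9.2]
 [-13.9  67.6   9.1]
 [  9.  -23.1   9.1]
 [  9.1  69.    9.1]]
0.0795 [[ 12.8 -10.   27.6]
 [ 12.8  71.2  27.6]
 [-25.2  75.7  27.6]
 [  0.4 -25.8  27.6]
 [  0.5  77.2  27.6]]
```

```bash
python3 -m pendant '[[1,[0,0,11],[0,0,0]],[1,[0,0,9],[0,0,0]],[1,[0,0,0],[0,0,0]],[1,[5,0,0],[0,0,0]],[1,[5,0,0],[0,0,0]],[1,[0,0,0],[0,0,0]]]'; python3 -m pendant '[[1,[4.5,2.3,0],[0,0,10]],[1,[4.5,2.3,0],[0,0,10]],[1,[0,0,0],[0,0,0]]]'; python3 - <<'E'
from plant import r
import numpy as np
p=r.get_state()["tool_pos"];y=np.radians(-15.8);ax=np.array([np.cos(y),np.sin(y)]);print(p[:2]@ax,p[:2]@[-ax[1],ax[0]])
E
```

```text
clock: 10.1
tool_pos: [0.4807, 0.0243, 0.0869]
eef_rot: [0.854, 0.52, 0.0, 0.0]
contact_force: [-0.0, -0.7, -0.2]
opening: 0.005
finger_force: 0.2
clock: 10.48
tool_pos: [0.489, 0.029, 0.0868]
eef_rot: [0.931, 0.365, -0.0, 0.0]
contact_force: [-0.8, -1.5, 0.2]
opening: 0.006
finger_force: 0.6
0.46267727811939124 0.1610448767873708
```

```bash
python3 -m pendant '[[1,[4.8,2,0],[0,0,10]],[1,[4.8,2,0],[0,0,10]],[1,[4.7,2,0],[0,0,10]],[1,[0,0,0],[0,0,0]]]'; python3 - <<'E'
from plant import r
import numpy as np
s=r.get_state();p=s["tool_pos"];y=np.radians(-15.8);ax=np.array([np.cos(y),np.sin(y)]);print(p[:2]@ax,p[:2]@[-ax[1],ax[0]],s["q"].round(2))
t=np.radians(61.5);print(.4783-.026*np.cos(t)+.012*np.sin(t),.1397+.026*np.sin(t)+.012*np.cos(t))
E
```

```text
clock: 10.98
tool_pos: [0.5031, 0.0313, 0.0865]
eef_rot: [0.994, 0.112, -0.001, 0.0]
contact_force: [-2.1, -2.7, -0.4]
opening: 0.006
finger_force: 1.2
0.4755633779296023 0.16710875478061765 [-0.12  0.79 -0.06  2.05  0.14  0.31 -1.64]
0.4764396775851938 0.16827515005232638
```

```bash
python3 -m pendant '[[1,[4.7,2,0],[0,0,10]],[1,[4.7,2,0],[0,0,10]],[1,[0,0,0],[0,0,0]]]'; python3 -m pendant '[[1,[2.5,1,0],[0,0,5]],[1,[0,0,0],[0,0,0]]]'; python3 -m pendant '[[1,[2.2,1,0],[0,0,4]],[1,[0,0,0],[0,0,0]]]'; python3 - <<'E'
from plant import r
import numpy as np
s=r.get_state();p=s["tool_pos"];y=np.radians(-15.8);ax=np.array([np.cos(y),np.sin(y)]);print(p[:2]@ax,p[:2]@[-ax[1],ax[0]],s["q"].round(2))
t=np.radians(90);print(.4783-.026*np.cos(t)+.012*np.sin(t),.1397+.026*np.sin(t)+.012*np.cos(t))
E
```

```text
clock: 11.35
tool_pos: [0.5128, 0.0292, 0.0865]
eef_rot: [0.998, -0.061, -0.001, 0.0]
contact_force: [-3.2, -1.0, -0.6]
opening: 0.004
finger_force: 1.3
clock: 11.6
tool_pos: [0.5151, 0.0281, 0.0865]
eef_rot: [0.995, -0.104, -0.001, 0.0]
contact_force: [-3.9, -1.8, -0.2]
opening: 0.007
finger_force: 1.6
clock: 11.85
tool_pos: [0.5167, 0.0271, 0.0865]
eef_rot: [0.99, -0.141, -0.002, -0.0]
contact_force: [-5.9, -0.1, 0.8]
opening: 0.002
finger_force: 2.6
0.4897698030730128 0.16678114234945796 [-0.16  0.8   0.04  2.01 -0.08  0.33 -1.92]
0.4903 0.1657
```

```bash
(for i in 1; do python3 -m pendant '[[1,[2,0,0],[0,0,0]]]';python3 -m pendant '[[1,[2,0,0],[0,0,0]]]';python3 -m pendant '[[1,[2,0,0],[0,0,0]]]'; done)| grep -E "pos|contact"
```

```text
tool_pos: [0.5168, 0.0271, 0.0864]
contact_force: [-10.3, 2.1, 6.3]
tool_pos: [0.5168, 0.0271, 0.0864]
contact_force: [-13.5, 3.1, 9.8]
tool_pos: [0.5168, 0.027, 0.0864]
contact_force: [-17.2, 5.0, 12.7]
```

It stops firmly at about 90°. Back off, lift and look.

```bash
python3 -m pendant '[[1,[-9,0,0],[0,0,0]],[1,[-6,0,0],[0,0,0]],[1,[0,0,0],[0,0,0]],[1,[0,0,-25],[0,0,0]],[1,[0,0,-50],[0,0,0]],[1,[0,0,-50],[0,0,0]],[1,[-40,0,-50],[0,0,0]],[1,[-40,0,-30],[0,0,0]]]'; python3 -m pendant '[[1,[-40,0,0],[0,0,0]],[1,[0,0,0],[0,0,0]],[1,[0,0,0],[0,0,0]]]'; python3 - <<'E'
from h import *
from plant import r,cams
c=cams.snapshot("wrist");cv2.imwrite("pics/w4.png",c["img"][:,:,::-1])
E
```

```text
clock: 13.22
tool_pos: [0.4349, 0.0516, 0.2929]
eef_rot: [0.99, -0.142, 0.003, -0.001]
contact_force: [-0.6, 0.3, -0.1]
opening: 0.003
finger_force: 0.0
clock: 13.6
tool_pos: [0.3969, 0.0626, 0.2909]
eef_rot: [0.99, -0.142, 0.001, -0.0]
contact_force: [-0.7, 0.4, -0.5]
opening: 0.004
finger_force: 0.0
```

View pics/w4.png

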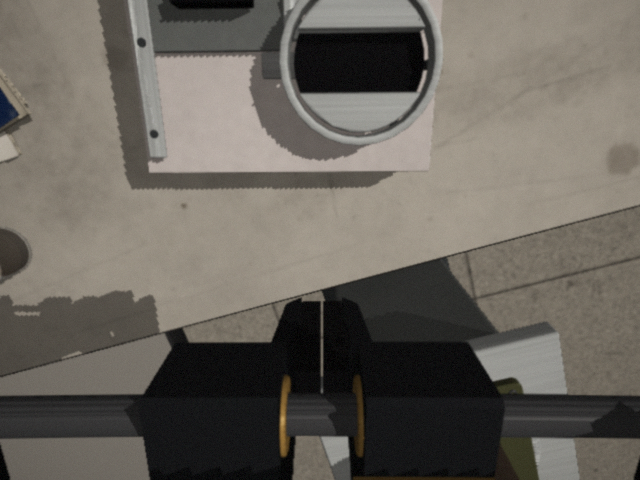

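The arm tip shows at (272,70), tucked behind the panel's near edge (row 53), and the slot runs along the box's y. I'll check its angle against the box's near edge.

```bash
python3 - <<'E'
from h import *
from plant import r,cams
s=r.get_state();c=cams.snapshot("wrist");W=wristW(s,c);I=c["img"].max(2).astype(int)
def edge(cols,r0,r1,sg,z):
    P=[[x,r0+np.argmax(sg*np.diff(I[r0:r1,x]))+.5] for x in cols]
    p=onz(c,P,z,W);v=np.polyfit(p[:,1],p[:,0],1); res=np.std(p[:,0]-np.polyval(v,p[:,1]))
    return np.degrees(np.arctan(-v[0])).round(2),(res*1000).round(2)
print("slot far",edge(range(305,412,3),24,45,-1,.098),"slot near",edge(range(310,412,3),80,104,1,.098))
print("box near",edge(range(170,420,5),165,180,-1,.06),"panel edge",edge(range(165,255,3),46,62,1,.068))
E
```

```text
slot far (np.float64(-15.81), np.float64(0.19)) slot near (np.float64(-15.72), np.float64(0.19))
box near (np.float64(-15.82), np.float64(0.29)) panel edge (np.float64(-15.68), np.float64(0.93))
```

```bash
python3 -c "
from plant import r
print(r.finish_job())"
```

```text
the job is handed in; nothing more can be done
None
```

The box is closed and I've handed the job in: the panel is home against its end stop, and the fastener is turned the full quarter turn (within about 0.1° by camera), with its latch arm behind the panel.

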